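# Back a template card with a straightedge and hold a spring clip gaping over both

## Robot

A 6-joint arm with a two-finger parallel gripper is mounted at the origin on the work surface. World frame = base frame: x ahead of the robot, y to its left, z up, the work surface at z = 0. Lengths are in m, angles in rad, forces in N, time in s.
With the tool pointing down it reaches from about 0.35 to 0.875 m from the base axis. Payload 15.5 kg.
Tool frame: the origin (TCP) lies midway between the tips of the shut fingers; the grasp point (between the pads) lies 19 mm behind it (arm.grasp_offset is the distance from the TCP to the grasp point, in m); z points along the fingers, y is the direction in which the jaws open and shut (so a half turn about z gives the same grasp; the last joint's range is limited). The gripper opens to 85 mm and grips with 20 to 120 N. Pads are 22 mm wide; open, the fingers measure 114 mm over their backs; the gripper's body (76 mm by 85 mm) begins 54 mm behind the grasp point. The pads swing forward as they close: fully open they stand 13 mm farther back than shut.
Start: joints at [1.222, 0.494, 1.345, -0, 1.302, -0.096], TCP at [0.156, 0.605, 0.231] pointing down, gripper open.
Joint ranges: [-2.91, 2.91], [-0.82, 2.16], [0.22, 2.67], [-1.22, 4.37], [0.12, 2.79], [-3.08, 3.08]. Speed limits (rad/s): [1.89, 1.89, 2.57, 3.01, 3.01, 3.01].

## Interface

Orientations are given as a unit quaternion [w, x, y, z].
In Python, from cell import arm gives the robot as it stands.
- The arm moves only by the tool carry_out, never from a script. Its argument "motion" is a list of rows, each a list of 3 entries, a list of its own where there are three numbers: the finger opening in mm, from 0 to 85.4, then the shift along the tool's x, y, z in mm, then the turn about the tool's z in rad. In form: [[claw, [dx, dy, dz], spin], ...]. A call has 1 to 12 rows; each row shifts and turns the pose as measured when the row begins, along the tool's axes as they then stand; what a row does not reach is not made up. A row lasts 1/10 s, in which the tool goes at most 50 mm and 8.59 degrees, less where a joint would pass 70% of its speed; a pose out of reach is approached as far as the arm can. A call is refused whole if a number of a shift passes 50 or a number of a turn 0.15, either way. A call with a gripper value outside its range is refused whole. The fingers move at their own pace and stop on an object; "newtons" is the grip in N (left out, the last holds). Time passes only in rows, so rows that do not move let the fingers close. It gives the time, the measured TCP pose, the force and the opening at its end, in the units of the state.
- arm.get_obs(): the state, without advancing time (a new reading comes with each control period).
- arm.grab_frame(name): name is "scene" or "top" or "wrist"; returns the picture (420x560x3 uint8, red, green, blue); there is no depth.
- arm.camera_info(name): a dict with "intrinsics" (3x3 intrinsics, pixels), "dist_coeffs" ([k1, k2, p1, p2, k3] as OpenCV has them; the pictures are not rectified), "origin" and "orientation" of the camera in the world. Camera axes: x right, y up, looking along -z (the intrinsics and any distortion apply to the point x, -y, -z); pixel columns grow to the right and rows downward; lengths in m; the calibration is good to about 2 mm. A picture is of the moment at which its call begins: read the wrist's pose just before it. camera_info takes no time and is no camera call; for the wrist camera it gives the pose at the moment of the call.
- arm.hand_in(): hands the job in, once; it reports no verdict.
The state is a dict: "t": time; "joints": joint angles; "dq": joint speeds; "joint_efforts": joint torques, N m; "tcp_pos": TCP position; "tool_rot": TCP orientation; "ft_force": force on the tool from outside, world axes, zero at the start; "wrist_torque": the same for the moment, N m; "gripper_width": finger opening in m.
Only numpy, scipy, OpenCV 4.12 (cv2) and the standard library are available. Lean on these libraries where they do the work, as an engineer would, in place of code of your own. Each camera call takes 0.05 s, during which the arm holds its last target.

## Task

Lay the aluminium straightedge flush along the robot-side face of the white card standing in the vise, standing on the bench with its whole length backed by the card. Then squeeze the spring clip off its rack and hold it wide open, pointing down, with one jaw well down on each side of the card and straightedge together, not nipping or resting on them, and finish still holding it like that. Leave the other loose things on the bench alone.

Things in the scene. Friction and masses are not known exactly. Their poses are not given: they have to be found in the camera images.
- card: White rigid card, 4 mm thick (its x), clamped upright and immovable in a blue vise; free part 220 mm long (its y), 75 mm high. Origin: at bench level under the middle of the free part, mid-thickness; x points away from the robot, so the face to use is at x = -2 mm; y points to the vise, whose jaws (90 mm along y, top at 78 mm) begin at y = +120 mm. z up.
- straightedge: Loose aluminium angle bar 150 mm long (its y), 0.25 to 0.5 kg: upright flange 6 mm thick, 65 mm high, its straight outer face at x = +36 mm, and a 6 mm thick foot back to x = -20 mm. On the foot stands a wooden grip block 24 (x) by 26 (y) mm, top 44 mm above the bench. Origin: underside, beneath the block's middle; x points to the straight face (at first roughly away from the robot), z up.
- face_left (a point): Point on the straightedge's straight face, 30 mm up, 73 mm towards its +y end from the middle.
- face_right (a point): Point on the straightedge's straight face, 30 mm up, 73 mm towards its -y end from the middle.
- clip: Black spring clip, 90 g, jaws down, like a big peg 28 mm wide (its y). Origin: on the pivot; z up to the tails, x is the way the jaws spread. Flat tails rise 47 mm above the pivot, flaring to 62 mm over their tops when shut, parallel and 26 mm over their outsides when open. Jaws reach 62 mm below the pivot. Starts nipped on the rack's strip, tips on its foot, pivot 87 mm above the bench.
- jaw_right (a joint): Opening angle of the clip's +x jaw about the pivot, rad: 0 on the rack's 6 mm strip, 0.32 fully open at its stop (both fully open: tips about 45 mm apart inside). Opened by pinching the two tails together along the clip's x. Pinched 32 mm above the pivot it begins to open at about 6 N and is fully open at about 15 N; grip with 20 N or more to hold it on its stops.
- jaw_left (a joint): The same for the clip's -x jaw; each jaw with its tail turns on its own about the common pivot.
- tip_right (a point): Lowest inner edge of the +x jaw's pad. Each pad is 6 mm thick, 22 mm high, on a 6 mm lever; above the pads the throat is 18 mm wide when shut. Card and straightedge together are 10 mm thick.
- tip_left (a point): Lowest inner edge of the -x jaw's pad.
- rack: Fixed parking rack: wooden foot 80 mm (x) by 130 mm (y), 25 mm high, with an upright aluminium strip 6 mm thick (along x), 110 mm long, its top 50 mm above the bench. Origin: centre of its underside. The clip's x is the strip's x.
- screwdriver: Bystander: screwdriver lying on the bench.
- scraper: Bystander: flat spatula lying on the bench.
- mixing_cup: Bystander: white cup, 68 mm across, 75 mm high.
- disc: Bystander: steel disc 50 mm across with a hub, 20 mm high, near the card's free end.
- jar: Bystander: amber jar, 64 mm across, 90 mm high.
- bowl: Bystander: steel bowl, 120 mm across, 50 mm high.
There are look-alikes about, which are no part of the job. There is more than one size of the straightedge; the one meant has the size given above.

How it is judged:
On the way, in this order (a step that is already met when the one before it is completed fails the run):
1. the straightedge stands on the bench flush along the card, its grip let go (x of face_left in the frame of card between -0.005 and 0.002 m and x of face_right in the frame of card between -0.005 and 0.002 m and y of straightedge in the frame of card between -0.037 and 0.037 m and angle between straightedge's own z axis and vertical below 0.06 rad and height (world z) of straightedge below 0.004 m and contact force between the fingers and straightedge below 0.2 N), for 0.2 s.
2. the clip, squeezed open, is lifted off its rack (contact force between the fingers and clip above 3 N and contact force between clip and rack below 0.1 N and value of joint each of jaw_left, jaw_right above 0.18 rad and height (world z) of clip above 0.1 m), for 0.1 s.
At the end, for the whole second after the job is handed in: Straightedge on the bench, face ends within 3 mm of the card, whole length backed by it. Clip held by the fingers alone, upright, in line, at rest, each jaw open over 0.18 rad, a tip on each side of both, 7 mm or more below the straightedge's top, touching them with under 1 N (x of face_left in the frame of card between -0.005 and 0.002 m and x of face_right in the frame of card between -0.005 and 0.002 m and y of straightedge in the frame of card between -0.037 and 0.037 m and angle between straightedge's own z axis and vertical below 0.06 rad and height (world z) of straightedge below 0.004 m and contact force between the fingers and clip above 3 N and contact force between clip and rack below 0.1 N and value of joint each of jaw_left, jaw_right above 0.18 rad and ((x of tip_left in the frame of card below -0.01 m and x of tip_right in the frame of card above 0.004 m) or (x of tip_right in the frame of card below -0.01 m and x of tip_left in the frame of card above 0.004 m)) and height (world z) of tip_left between 0.012 and 0.058 m and height (world z) of tip_right between 0.012 and 0.058 m and y of clip in the frame of straightedge between -0.072 and 0.072 m and angle between clip's own z axis and vertical below 0.3 rad and angle between the y axis of clip and the y axis of card, either way round below 0.35 rad and contact force between clip and card below 1 N and contact force between clip and straightedge below 1 N and linear speed of clip below 0.03 m/s); the arm keeps its last pose, push and grip.
It fails at once if another thing on the bench is knocked more than 40 mm from its place (distance of any of screwdriver, scraper, mixing_cup, disc, jar, bowl from where it was at the start of the episode above 0.04 m).
It also fails if it takes over 59 s, if anything falls off the work surface, if the arm or the gripper's body presses on something with over 40 N, if the wrist force passes 120 N, or if a joint passes its speed limit or range.

## Working session

There is one attempt and no reset: what is moved stays moved. The work goes in short steps, Python scripts to look and compute and a tool call to move; the robot and the scene stay as the last step left them, time stands still between calls to the robot, and variables do not carry over. Pictures are saved under pics/ and viewed, and the job is handed in when it is done.

Besides the shell and the picture viewer there is one more tool, called after "Request:" by a JSON object that holds its "op" and its "data", one argument or row to a line. carry_out: Moves the arm, as the interface text tells. Its arguments: {"type":"object","properties":{"motion":{"type":"array","items":{"type":"array"}},"newtons":{"type":"number"}},"required":["motion"]}

```bash
mkdir -p pics; ls; cat > h.py <<'E'
import numpy as np, cv2, json
from cell import arm
from scipy.spatial.transform import Rotation as R
def info(n):
    c=arm.camera_info(n); return c
def grab(n,fn=None):
    c=arm.camera_info(n); im=np.array(arm.grab_frame(n))
    if fn:
        cv2.imwrite('pics/'+fn+'.png',im[:,:,::-1]); json.dump({k:np.array(v).tolist() for k,v in c.items()},open('pics/'+fn+'.json','w'))
    return im,c
def load(fn):
    return cv2.imread('pics/'+fn+'.png'), {k:np.array(v) for k,v in json.load(open('pics/'+fn+'.json')).items()}
def mats(c):
    q=np.array(c['orientation'],float)
    if q.shape==(3,3): M=q
    else: M=R.from_quat([q[1],q[2],q[3],q[0]]).as_matrix()
    M=M@np.diag([1,-1,-1]) # cv cam -> world
    return M,np.array(c['origin'],float),np.array(c['intrinsics'],float),np.array(c['dist_coeffs'],float)
def ray(c,uv):
    M,o,K,d=mats(c)
    p=cv2.undistortPoints(np.array(uv,float).reshape(-1,1,2),K,d).reshape(-1,2)
    return o,(M@np.c_[p,np.ones(len(p))].T).T
def onz(c,uv,z):
    o,r=ray(c,uv); s=(z-o[2])/r[:,2]; return o+r*s[:,None]
def proj(c,P):
    M,o,K,d=mats(c)
    Pc=(M.T@(np.atleast_2d(P)-o).T).T
    return cv2.projectPoints(Pc.reshape(-1,1,3),np.zeros(3),np.zeros(3),K,d)[0].reshape(-1,2)
def crop(fn,x0,y0,x1,y1,s,out):
    im=cv2.imread('pics/'+fn+'.png')[y0:y1,x0:x1]
    cv2.imwrite('pics/'+out+'.png',cv2.resize(im,None,fx=s,fy=s,interpolation=cv2.INTER_CUBIC))
E
python3 - <<'E'
from h import *
for n in ['scene','top','wrist']:
    im,c=grab(n,n+'0'); print(n,c)
print(arm.get_obs())
E
```

```text
pics
scene {'intrinsics': array([[535.71475312,   0.        , 273.76601595],
       [  0.        , 535.71475312, 212.73026338],
       [  0.        ,   0.        ,   1.        ]]), 'dist_coeffs': array([-0.07676602,  0.        ,  0.        ,  0.        ,  0.        ]), 'origin': array([1.29480908, 0.29825337, 1.07758945]), 'orientation': array([0.51892754, 0.18983324, 0.30062915, 0.77736714])}
top {'intrinsics': array([[424.30068735,   0.        , 269.54727145],
       [  0.        , 424.30068735, 213.10919037],
       [  0.        ,   0.        ,   1.        ]]), 'dist_coeffs': array([-0.12786707,  0.        ,  0.        ,  0.        ,  0.        ]), 'origin': array([ 0.2513762 , -0.06309827,  1.16058763]), 'orientation': array([-0.69968815, -0.06451381,  0.06274199,  0.708758  ])}
wrist {'intrinsics': array([[372.74141906,   0.        , 284.78867948],
       [  0.        , 372.74141906, 209.00229029],
       [  0.        ,   0.        ,   1.        ]]), 'dist_coeffs': array([-0.10335528,  0.        ,  0.        ,  0.        ,  0.        ]), 'origin': array([0.09314078, 0.62072479, 0.37313834]), 'orientation': array([ 0.78369293, -0.10375122, -0.07981757,  0.60719868])}
{'t': 0.15, 'joints': array([ 1.22250888e+00,  4.94041697e-01,  1.34596621e+00,  5.51549785e-06,
        1.30251464e+00, -9.54629507e-02]), 'dq': array([-0.00022751, -0.00160435, -0.00114208,  0.00059197, -0.0016813 ,
       -0.00084488]), 'joint_efforts': array([ 1.04513929e-03, -8.82540536e+01, -3.84064794e+01, -1.30811918e-05,
        6.98207863e-03,  1.04640967e-04]), 'tcp_pos': array([0.15621731, 0.60488276, 0.23084412]), 'tool_rot': array([-1.04909356e-04,  1.26076550e-01,  9.92020407e-01, -4.52963954e-04]), 'ft_force': array([ 0.28703492,  0.64649725, -0.34892825]), 'wrist_torque': array([ 0.02959864, -0.00039638,  0.03026289]), 'gripper_width': 0.08550361875794904}
```

View pics/scene0.png

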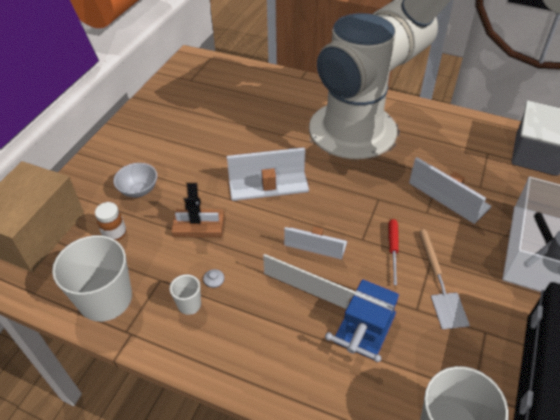

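View pics/top0.png

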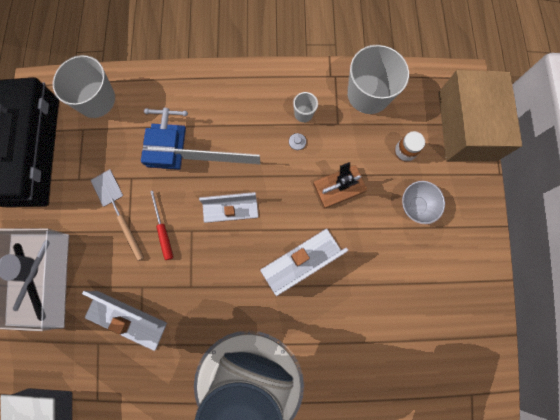

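View pics/wrist0.png

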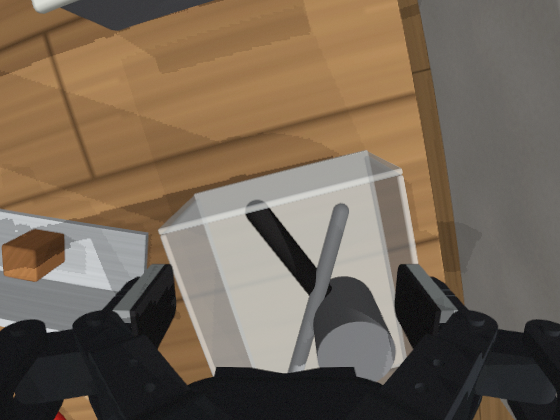

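The scene and top views show three angle bars, at top pixels A (230,208), B (303,262) and C (125,320). The card runs (185,153)-(260,158), the vise is at (163,147) and the rack with clip is at (340,187). I'll measure the bars to pick out the 150 mm one.

```bash
python3 - <<'E'
from h import *
crop('top0',190,180,270,230,9,'cA');crop('top0',250,220,360,300,7,'cB');crop('top0',75,280,175,355,7,'cC');crop('top0',130,100,310,180,4,'cCard')
E
```

```text
(no output)
```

View pics/cA.png

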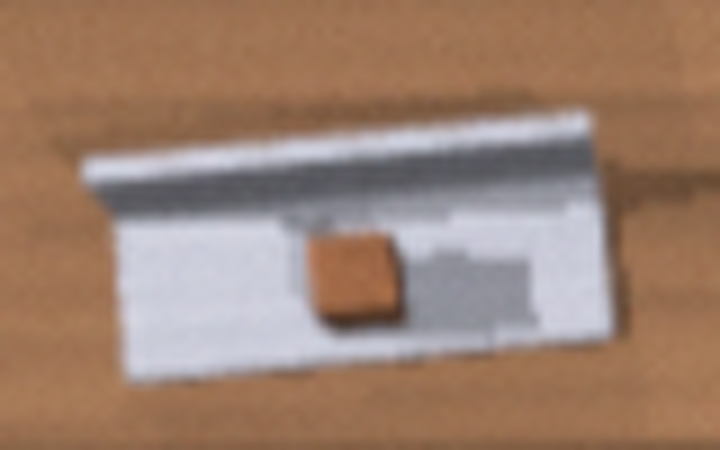

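View pics/cB.png

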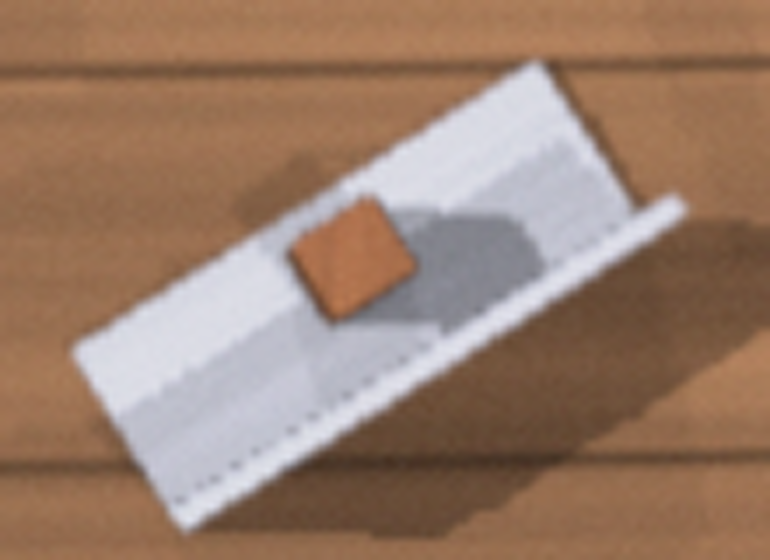

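View pics/cC.png

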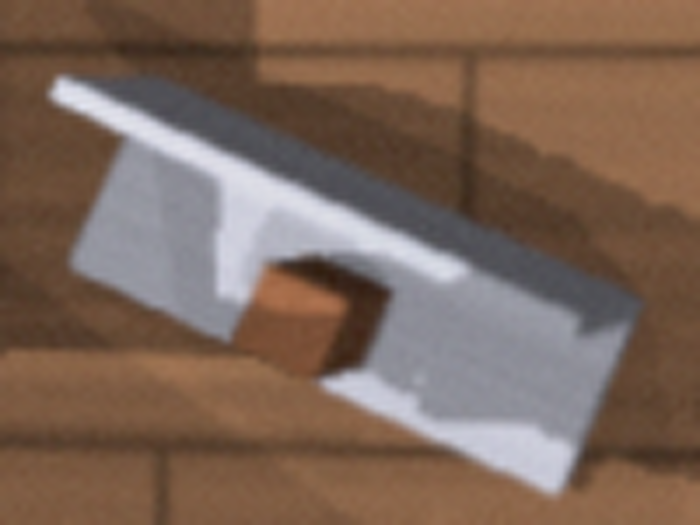

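View pics/cCard.png

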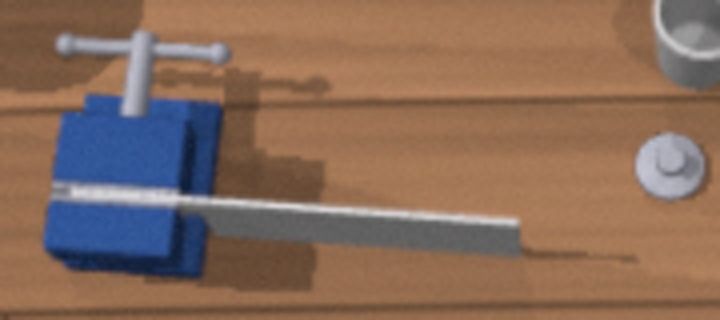

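```bash
cat >> h.py <<'E'
def cp(x0,y0,s,pts): return (np.array(pts,float)+.5)/s-.5+np.array([x0,y0])
E
python3 - <<'E'
from h import *
_,c=load('top0')
A=onz(c,cp(190,180,9,[[127,382],[613,338]]),.006); print('A rear',A,np.linalg.norm(A[0]-A[1]))
A2=onz(c,cp(190,180,9,[[82,160],[588,112]]),.065); print('A top far',A2,np.linalg.norm(A2[0]-A2[1]))
B=onz(c,cp(250,220,7,[[75,350],[540,60]]),.006); print('B rear',B,np.linalg.norm(B[0]-B[1]))
C=onz(c,cp(75,280,7,[[72,267],[560,495]]),.006); print('C rear',C,np.linalg.norm(C[0]-C[1]))
for n,z,b in[('A',.065,A2)]:pass
blk=onz(c,cp(190,180,9,[[310,237],[390,235],[398,317],[320,319]]),.044); print('blk',blk,blk.mean(0))
K=onz(c,cp(130,100,4,[[519,219],[519,225],[180,193],[180,203],[180,207]]),.075); print('card top',K)
K2=onz(c,cp(130,100,4,[[520,256],[215,236]]),.0); print('card bottom near',K2)
V=onz(c,cp(130,100,4,[[190,110],[175,255]]),.078); print('vise',V)
E
```

```text
A rear [[ 0.43915766  0.12098267  0.006     ]
 [ 0.45094228 -0.02857384  0.006     ]] 0.15002009331244825
A top far [[ 0.49603728  0.12598118  0.065     ]
 [ 0.50836588 -0.02347338  0.065     ]] 0.14996219441760122
B rear [[ 0.30673403 -0.03450669  0.006     ]
 [ 0.41758634 -0.21840265  0.006     ]] 0.21472298435775566
C rear [[0.1769791  0.44838946 0.006     ]
 [0.09285193 0.25069018 0.006     ]] 0.2148543373769267
blk [[0.47616561 0.06061588 0.044     ]
 [0.47644615 0.03666378 0.044     ]
 [0.45154485 0.03420264 0.044     ]
 [0.45124516 0.05745961 0.044     ]] [0.46385044 0.04723548 0.044     ]
card top [[ 0.60922531 -0.0364123   0.075     ]
 [ 0.60502363 -0.03638108  0.075     ]
 [ 0.63188672  0.19284039  0.075     ]
 [ 0.62477527  0.19258046  0.075     ]
 [ 0.62193658  0.19247739  0.075     ]]
card bottom near [[ 0.6063577  -0.03507382  0.        ]
 [ 0.62510017  0.18388421  0.        ]]
vise [[0.69036038 0.18749198 0.078     ]
 [0.58726729 0.19396937 0.078     ]]
```

Bar A is 150 mm long; B and C are both 215 mm. So A at (230,208) is the straightedge, which the enlarged crop confirms. Next I'll refine the card and the rack with clip using the scene camera.

```bash
cat >> h.py <<'E'
def fr(x,y,yaw): 
    return np.array([x,y,0]),R.from_euler('z',yaw).as_matrix()
def w(f,P): return f[0]+(f[1]@np.atleast_2d(P).T).T
def tl(f,p): return f[1].T@(np.array(p)-f[0])
CARD=fr(.6174,.0739,-.0854); SE=fr(.4645,.0475,.080)
def need(x,y,z,yaw,o=None):
    """shift in tool axes mm to reach TCP x,y,z with tool y axis along world yaw-rotated y (mod pi)"""
    o=o or arm.get_obs(); q=o['tool_rot']; M=R.from_quat([q[1],q[2],q[3],q[0]]).as_matrix()
    d=M.T@(np.array([x,y,z])-o['tcp_pos'])*1000
    ty=M[:,1]; cur=np.arctan2(-ty[0],ty[1]); e=(yaw-cur+np.pi/2)%np.pi-np.pi/2
    print('t',o['t'],'tcp',o['tcp_pos'].round(4),'F',np.round(o['ft_force'],1),'gw',round(o['gripper_width'],4),'j',o['joints'].round(2))
    print('toolx',M[:,0].round(3),'tooly',ty.round(3),'tilt',np.round(np.degrees(np.arccos(-M[2,2])),2),'cur yaw',cur.round(4),'| shift',d.round(1),'spin',(-e).round(4))
E
python3 - <<'E'
from h import *
need(.4645,.0475,.12,.08)
for n in ['top0','scene0']:
    im,c=load(n)
    def dots(f,P,col):
        for p in proj(c,w(f,P)): cv2.circle(im,tuple(int(round(v*8)) for v in p),8,col,-1,cv2.LINE_AA,3)
    dots(CARD,[[sx*.002,y,z] for sx in(-1,1) for y in (-.11,.11) for z in (0,.075)],(0,0,255))
    dots(SE,[[.036,y,z] for y in (-.075,.075) for z in (0,.065)]+[[-.02,y,.006] for y in (-.075,.075)]+[[x,y,.044] for x in (-.012,.012) for y in (-.013,.013)],(0,255,0))
    cv2.imwrite('pics/d_'+n+'.png',im)
crop('d_top0',130,130,290,240,5,'e1'); crop('d_scene0',250,210,400,340,5,'e2')
crop('top0',300,150,380,220,8,'e3'); crop('scene0',160,170,240,250,8,'e4')
E
```

```text
t 0.15 tcp [0.1562 0.6049 0.2308] F [ 0.3  0.6 -0.3] gw 0.0855 j [ 1.22  0.49  1.35  0.    1.3  -0.1 ]
toolx [-0.968  0.25   0.   ] tooly [ 0.25   0.968 -0.001] tilt 0.05 cur yaw -0.2528 | shift [-437.9 -462.4  111.2] spin -0.3328
```

View pics/e1.png

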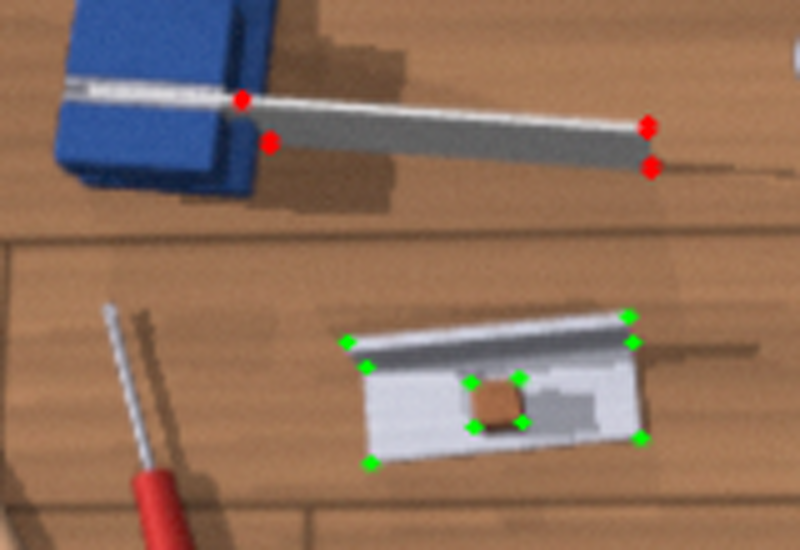

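View pics/e2.png

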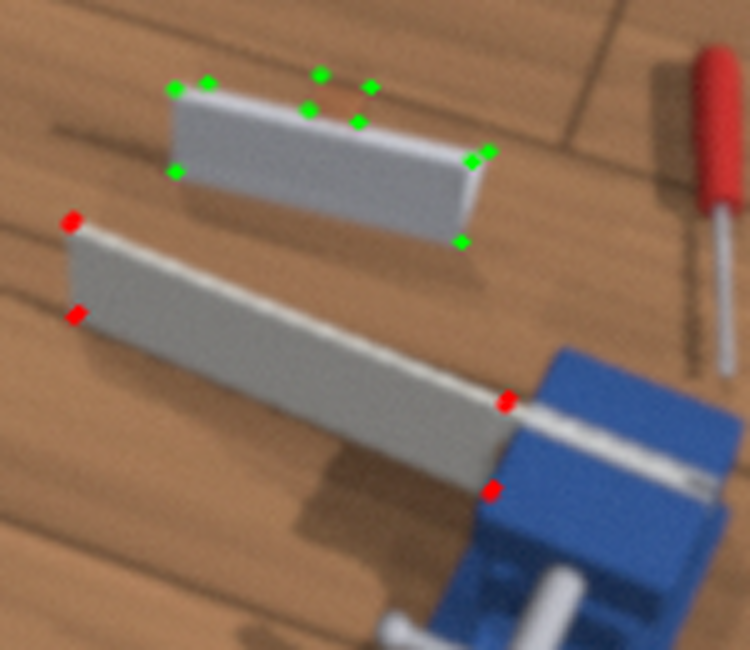

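View pics/e3.png

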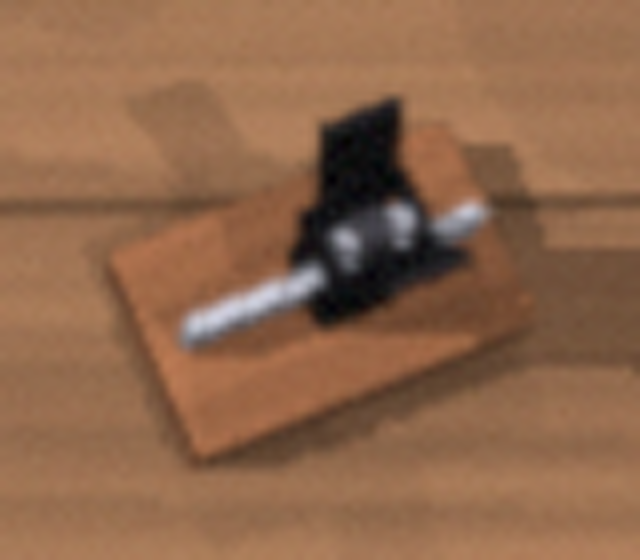

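View pics/e4.png

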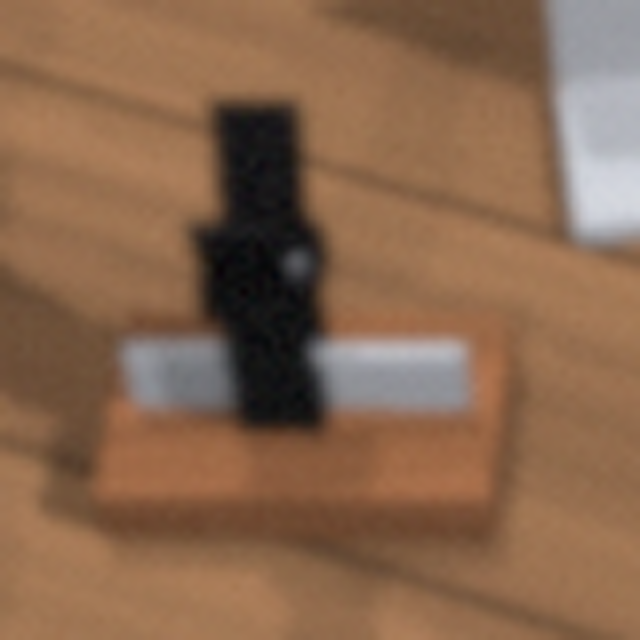

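The card model (red) and straightedge model (green) match both views to within about 1 px. Now I'll move above the straightedge.

Request:
{"op": "carry_out", "data": {
  "motion": [
    [85, [-34, -36, 0], 0],
    [85, [-34, -36, 0], 0],
    [85, [-34, -36, 0], 0],
    [85, [-34, -36, 0], 0],
    [85, [-34, -36, 0], 0],
    [85, [-34, -36, 0], 0],
    [85, [-34, -36, 0], 0],
    [85, [-34, -36, 0], 0],
    [85, [-34, -36, 0], 0],
    [85, [-34, -36, 0], 0],
    [85, [-34, -36, 0], 0],
    [85, [-34, -36, 0], 0]
  ],
  "newtons": 30
}}

```text
t: 1.35
tcp_pos: [0.4441, 0.0806, 0.2294]
tool_rot: [0.0, 0.122, 0.993, 0.0]
ft_force: [0.7, 2.2, 0.1]
gripper_width: 0.0847
```

```bash
python3 - <<'E'
from h import *
need(.4645,.0475,.12,.08)
E
```

```text
t 1.35 tcp [0.4441 0.0806 0.2294] F [0.7 2.2 0.1] gw 0.0847 j [ 0.05  0.25  1.76  0.    1.13 -1.28]
toolx [-0.97   0.241 -0.001] tooly [0.241 0.97  0.001] tilt 0.06 cur yaw -0.2439 | shift [-27.7 -27.2 109.4] spin -0.3239
```

Request:
{"op": "carry_out", "data": {
  "motion": [
    [85, [-14, -14, 0], 0],
    [85, [-13, -13, 0], 0],
    [85, [0, 0, 0], -0.12],
    [85, [0, 0, 0], -0.12],
    [85, [0, 0, 30], -0.08],
    [85, [0, 0, 30], 0],
    [85, [0, 0, 0], 0]
  ]
}}

```text
t: 2.05
tcp_pos: [0.4682, 0.0392, 0.1682]
tool_rot: [0.002, -0.04, 0.999, -0.0]
ft_force: [0.2, -0.5, 0.9]
gripper_width: 0.0849
```

```bash
python3 - <<'E'
from h import *
need(.4645,.0475,.015,.08)
grab('wrist','w1')
E
```

```text
t 2.05 tcp [0.4682 0.0392 0.1682] F [ 0.2 -0.5  0.9] gw 0.0849 j [-0.04  0.36  1.8  -0.    0.98 -1.69]
toolx [-0.997 -0.08  -0.004] tooly [-0.08   0.997 -0.001] tilt 0.22 cur yaw 0.0801 | shift [  3.6   8.7 153.1] spin 0.0001
```

View pics/w1.png

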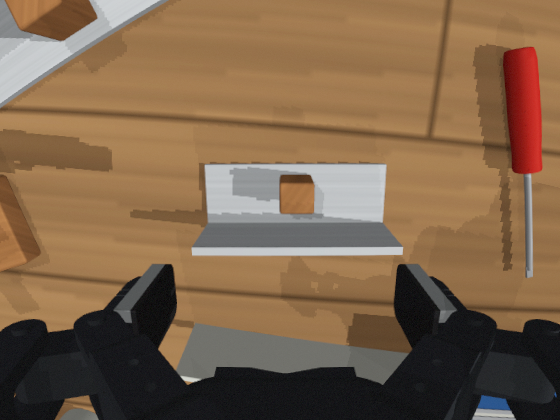

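The wrist view shows the block's top face at about (281-314, 181-213). I'll check its position against the top-camera value.

```bash
python3 - <<'E'
from h import *
im,c=load('w1')
def dots(f,P,col):
    for p in proj(c,w(f,P)): cv2.circle(im,tuple(int(round(v*8)) for v in p),6,col,-1,cv2.LINE_AA,3)
dots(SE,[[.036,y,.065] for y in (-.075,.075)]+[[-.02,y,.006] for y in (-.075,.075)]+[[x,y,.044] for x in (-.012,.012) for y in (-.013,.013)],(0,255,0))
cv2.imwrite('pics/d_w1.png',im); crop('d_w1',180,150,420,270,3,'e5')
E
```

```text
(no output)
```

View pics/e5.png

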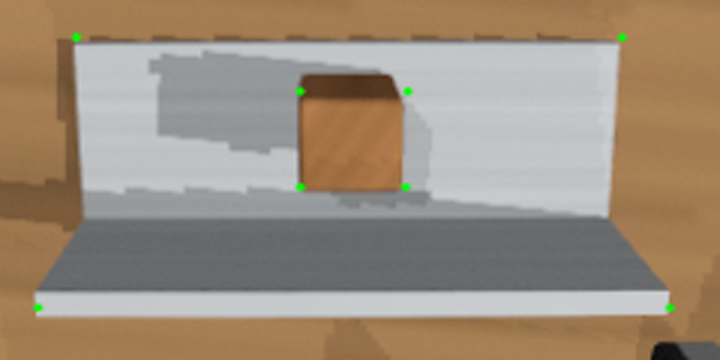

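Request:
{"op": "carry_out", "data": {
  "motion": [
    [85, [3, 8, 20], 0],
    [85, [0, 0, 40], 0],
    [85, [0, 0, 40], 0],
    [85, [0, 0, 40], 0],
    [85, [0, 0, 5], 0],
    [85, [0, 0, 0], 0]
  ]
}}

```text
t: 2.7
tcp_pos: [0.4742, 0.0473, 0.0294]
tool_rot: [0.009, -0.039, 0.999, -0.001]
ft_force: [0.2, 0.1, 0.3]
gripper_width: 0.0851
```

```bash
python3 - <<'E'
from h import *
need(.466,.0475,.015,.08)
E
```

```text
t 2.7 tcp [0.4742 0.0473 0.0294] F [0.2 0.1 0.3] gw 0.0851 j [-0.03  0.61  1.92 -0.    0.6  -1.67]
toolx [-0.997 -0.078 -0.019] tooly [-0.078  0.997 -0.002] tilt 1.08 cur yaw 0.0781 | shift [ 8.4  0.8 14.2] spin -0.0019
```

Request:
{"op": "carry_out", "data": {
  "motion": [
    [85, [4, 1, 5], 0],
    [85, [4, 0, 5], 0],
    [85, [0, 0, 3], 0],
    [85, [0, 0, 0], 0]
  ]
}}

```text
t: 3.1
tcp_pos: [0.4689, 0.0477, 0.0208]
tool_rot: [0.013, -0.039, 0.999, -0.001]
ft_force: [0.3, 0.5, -0.2]
gripper_width: 0.0852
```

```bash
python3 - <<'E'
from h import *
need(.466,.0475,.015,.08)
E
```

```text
t 3.1 tcp [0.4689 0.0477 0.0208] F [ 0.3  0.5 -0.2] gw 0.0852 j [-0.02  0.62  1.94 -0.    0.55 -1.67]
toolx [-0.997 -0.078 -0.026] tooly [-0.078  0.997 -0.003] tilt 1.52 cur yaw 0.078 | shift [ 3.  -0.   5.7] spin -0.002
```

Request:
{"op": "carry_out", "data": {
  "motion": [
    [85, [3, 0, 4], 0],
    [85, [0, 0, 3], 0],
    [85, [0, 0, 0], 0],
    [15, [0, 0, 0], 0],
    [15, [0, 0, 0], 0],
    [15, [0, 0, 0], 0],
    [15, [0, 0, 0], 0],
    [15, [0, 0, 0], 0]
  ]
}}

```text
t: 3.9
tcp_pos: [0.4664, 0.0475, 0.0139]
tool_rot: [0.014, -0.039, 0.999, -0.001]
ft_force: [-0.7, 1.2, 2.7]
gripper_width: 0.0257
```

```bash
python3 - <<'E'
from h import *
need(.466,.0475,.015,.08)
E
```

```text
t 3.9 tcp [0.4664 0.0475 0.0139] F [-0.7  1.2  2.7] gw 0.0257 j [-0.03  0.63  1.95 -0.    0.53 -1.67]
toolx [-0.997 -0.078 -0.027] tooly [-0.078  0.997 -0.003] tilt 1.58 cur yaw 0.0779 | shift [ 0.3  0.  -1.1] spin -0.0021
```

Request:
{"op": "carry_out", "data": {
  "motion": [
    [15, [0, 0, -6], 0],
    [15, [0, 0, -6], 0],
    [15, [0, 0, 0], 0.08],
    [15, [0, 0, 0], 0.08],
    [15, [0, 0, 0], 0]
  ],
  "newtons": 40
}}

```text
t: 4.4
tcp_pos: [0.4654, 0.0475, 0.0277]
tool_rot: [0.013, 0.043, 0.999, 0.0]
ft_force: [-0.2, -0.2, -4.8]
gripper_width: 0.0256
```

```bash
python3 - <<'E'
from h import *
p=w(CARD,[[-.048,-.005,0]])[0]; print(p)
need(p[0],p[1],.022,-.0854)
E
```

```text
[0.56914845 0.07301244 0.        ]
t 4.4 tcp [0.4654 0.0475 0.0277] F [-0.2 -0.2 -4.8] gw 0.0256 j [-0.03  0.6   1.95 -0.    0.56 -1.51]
toolx [-0.996  0.087 -0.027] tooly [0.087 0.996 0.001] tilt 1.52 cur yaw -0.0869 | shift [-100.9   34.4    8.5] spin -0.0015
```

Request:
{"op": "carry_out", "data": {
  "motion": [
    [15, [-12, 4, 0], 0],
    [15, [-12, 4, 0], 0],
    [15, [-12, 4, 0], 0],
    [15, [-12, 4, 0], 0],
    [15, [-12, 4, 0], 0],
    [15, [-12, 4, 0], 0],
    [15, [-12, 4, 0], 0],
    [15, [-6, 3, 0], 0],
    [15, [0, 0, 0], 0]
  ]
}}

```text
t: 5.3
tcp_pos: [0.5623, 0.0729, 0.0314]
tool_rot: [0.013, 0.035, 0.999, -0.0]
ft_force: [-0.9, 0.1, -4.5]
gripper_width: 0.0254
```

```bash
python3 - <<'E'
from h import *
p=w(CARD,[[-.048,-.005,0]])[0]; print(p)
need(p[0],p[1],.0145,-.0854)
grab('wrist','w2');grab('scene','s2')
crop('s2',230,200,410,350,4,'e6')
E
```

```text
[0.56914845 0.07301244 0.        ]
t 5.3 tcp [0.5623 0.0729 0.0314] F [-0.9  0.1 -4.5] gw 0.0254 j [ 0.02  0.67  1.7  -0.    0.75 -1.47]
toolx [-0.997  0.07  -0.025] tooly [0.07  0.998 0.001] tilt 1.45 cur yaw -0.0697 | shift [-6.3  0.6 17. ] spin 0.0157
```

View pics/e6.png

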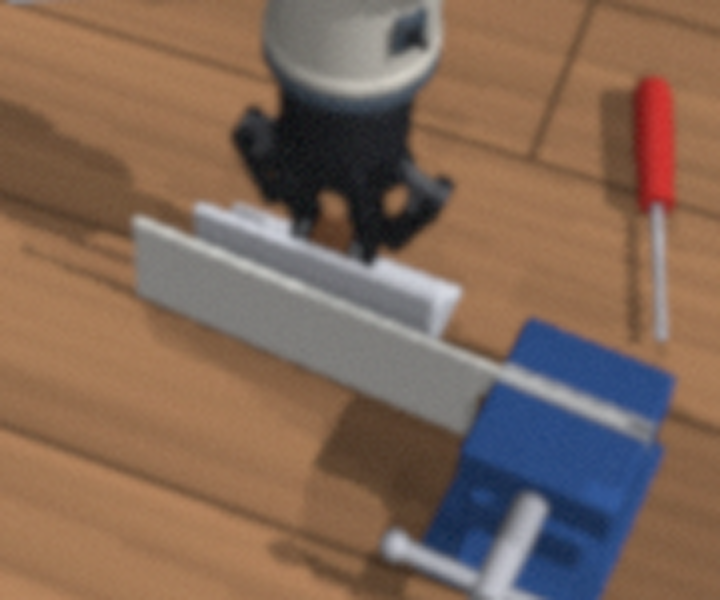

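View pics/w2.png

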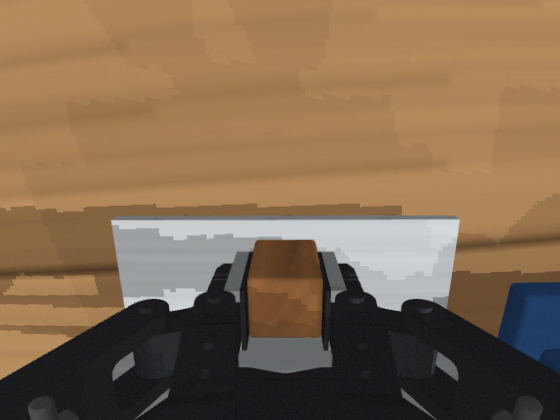

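The straightedge is held parallel to the card (crop edge (200,210)-(440,300)) with a small gap and hangs clear of the bench. I'll lower it next.

Request:
{"op": "carry_out", "data": {
  "motion": [
    [15, [0, 0, 4], 0.016],
    [15, [0, 0, 4], 0],
    [15, [0, 0, 4], 0],
    [15, [0, 0, 2], 0],
    [15, [0, 0, 0], 0]
  ]
}}

```text
t: 5.9
tcp_pos: [0.5592, 0.0721, 0.0156]
tool_rot: [0.011, 0.044, 0.999, -0.0]
ft_force: [-0.9, -0.5, -5.0]
gripper_width: 0.0253
```

```bash
python3 - <<'E'
from h import *
p=w(CARD,[[-.038,-.005,0]])[0]; print(p)
need(p[0],p[1],.0145,-.0854)
E
```

```text
[0.579112   0.07215948 0.        ]
t 5.9 tcp [0.5592 0.0721 0.0156] F [-0.9 -0.5 -5. ] gw 0.0253 j [ 0.02  0.7   1.71 -0.    0.72 -1.46]
toolx [-0.996  0.087 -0.021] tooly [0.087 0.996 0.   ] tilt 1.23 cur yaw -0.0875 | shift [-19.8   1.8   1.5] spin -0.0021
```

Request:
{"op": "carry_out", "data": {
  "motion": [
    [15, [-4, 0.4, 0.3], 0],
    [15, [-5, 0.4, 0.3], 0],
    [15, [-4, 0.4, 0.3], 0],
    [15, [-2, 0, 0.5], 0],
    [15, [0, 0, 0], 0]
  ]
}}

```text
t: 6.4
tcp_pos: [0.5763, 0.0719, 0.0146]
tool_rot: [0.011, 0.044, 0.999, -0.0]
ft_force: [-0.4, -0.1, -5.5]
gripper_width: 0.0254
```

```bash
python3 - <<'E'
from h import *
p=w(CARD,[[-.038,-.005,0]])[0]; print(p)
need(p[0],p[1],.0145,-.0854)
E
```

```text
[0.579112   0.07215948 0.        ]
t 6.4 tcp [0.5763 0.0719 0.0146] F [-0.4 -0.1 -5.5] gw 0.0254 j [ 0.02  0.71  1.67 -0.    0.74 -1.46]
toolx [-0.996  0.087 -0.022] tooly [0.087 0.996 0.001] tilt 1.28 cur yaw -0.0875 | shift [-2.8  0.5  0.2] spin -0.0021
```

Request:
{"op": "carry_out", "data": {
  "motion": [
    [15, [0, 0, 1], 0],
    [15, [0, 0, 0.6], 0],
    [15, [-1, 0, 0], 0],
    [15, [-1, 0, 0], 0],
    [15, [0, 0, 0], 0]
  ]
}}

```text
t: 6.9
tcp_pos: [0.5779, 0.0718, 0.0143]
tool_rot: [0.011, 0.044, 0.999, -0.0]
ft_force: [-0.8, -0.1, -2.9]
gripper_width: 0.0254
```

```bash
python3 - <<'E'
from h import *
p=w(CARD,[[-.038,-.005,0]])[0]; print(p)
need(p[0],p[1],.0135,-.0854)
E
```

```text
[0.579112   0.07215948 0.        ]
t 6.9 tcp [0.5779 0.0718 0.0143] F [-0.8 -0.1 -2.9] gw 0.0254 j [ 0.02  0.71  1.66 -0.    0.74 -1.46]
toolx [-0.996  0.087 -0.023] tooly [0.087 0.996 0.001] tilt 1.3 cur yaw -0.0872 | shift [-1.1  0.4  0.8] spin -0.0018
```

On the bench in part; I'll push gently until there is contact.

Request:
{"op": "carry_out", "data": {
  "motion": [
    [15, [-1, 0, 0.5], 0],
    [15, [-1.5, 0, 0.3], 0],
    [15, [-1.5, 0, 0.2], 0],
    [15, [-1, 0, 0], 0]
  ]
}}

```text
t: 7.3
tcp_pos: [0.5783, 0.0718, 0.0143]
tool_rot: [0.007, 0.044, 0.999, -0.0]
ft_force: [-3.7, 0.8, -1.6]
gripper_width: 0.0252
```

```bash
python3 - <<'E'
from h import *
p=w(CARD,[[-.038,-.005,0]])[0]; print(p)
need(p[0],p[1],.0135,-.0854)
E
```

```text
[0.579112   0.07215948 0.        ]
t 7.3 tcp [0.5783 0.0718 0.0143] F [-3.7  0.8 -1.6] gw 0.0252 j [ 0.02  0.71  1.65 -0.    0.76 -1.46]
toolx [-0.996  0.087 -0.015] tooly [0.087 0.996 0.   ] tilt 0.84 cur yaw -0.0872 | shift [-0.8  0.4  0.8] spin -0.0018
```

Request:
{"op": "carry_out", "data": {
  "motion": [
    [15, [-2, 0, 1], 0],
    [15, [-2, 0, 1], 0],
    [15, [-2, 0, 1], 0]
  ]
}}

```text
t: 7.6
tcp_pos: [0.5782, 0.0719, 0.0138]
tool_rot: [0.002, 0.043, 0.999, -0.0]
ft_force: [-18.9, 0.7, 32.5]
gripper_width: 0.0258
```

```bash
python3 - <<'E'
from h import *
p=w(CARD,[[-.038,-.005,0]])[0]
need(p[0],p[1],.0135,-.0854)
grab('scene','s3');grab('top','t3')
crop('s3',230,200,410,350,4,'e7');crop('t3',130,120,290,220,5,'e8')
E
```

```text
t 7.6 tcp [0.5782 0.0719 0.0138] F [-18.9   0.7  32.5] gw 0.0258 j [ 0.02  0.72  1.65 -0.    0.77 -1.46]
toolx [-0.996  0.087 -0.005] tooly [ 0.087  0.996 -0.   ] tilt 0.26 cur yaw -0.0869 | shift [-0.9  0.4  0.3] spin -0.0015
```

View pics/e7.png

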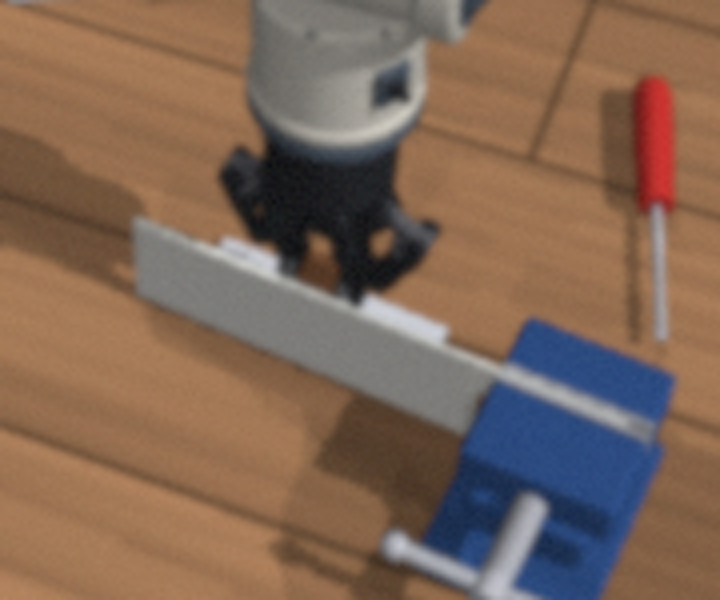

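View pics/e8.png

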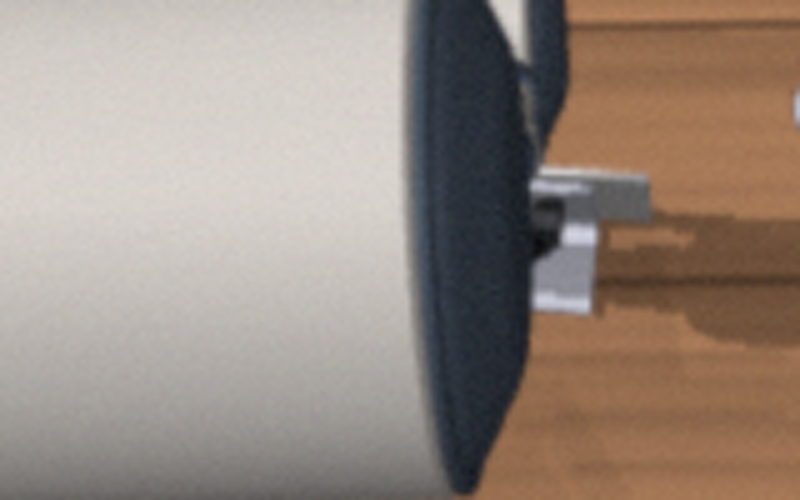

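The straightedge is seated flush and standing upright: the tool tilt fell to 0.3° on pressing. I'll relax the push, open and rise.

Request:
{"op": "carry_out", "data": {
  "motion": [
    [15, [0, 0, 0], 0],
    [15, [0, 0, 0], 0],
    [40, [0, 0, 0], 0],
    [60, [0, 0, 0], 0],
    [70, [0, 0, 0], 0],
    [70, [0, 0, 0], 0],
    [70, [0, 0, 0], 0]
  ]
}}

```text
t: 8.4
tcp_pos: [0.5791, 0.0719, 0.0143]
tool_rot: [0.003, 0.043, 0.999, -0.0]
ft_force: [-0.3, -1.0, 0.4]
gripper_width: 0.0698
```

Request:
{"op": "carry_out", "data": {
  "motion": [
    [70, [0, 0, -10], 0],
    [70, [0, 0, -20], 0],
    [70, [0, 0, -25], 0],
    [70, [0, 0, -25], 0],
    [70, [0, 0, -25], 0],
    [70, [0, 0, -25], 0],
    [85, [0, 0, -20], 0],
    [85, [0, 0, 0], 0]
  ]
}}

```text
t: 9.2
tcp_pos: [0.5777, 0.072, 0.1748]
tool_rot: [0.004, 0.043, 0.999, -0.0]
ft_force: [-1.0, -0.7, -0.0]
gripper_width: 0.0851
```

```bash
python3 - <<'E'
from h import *
need(.45,-.17,.2,.3)
grab('wrist','w4')
E
```

```text
t 9.2 tcp [0.5777 0.072  0.1748] F [-1.  -0.7 -0. ] gw 0.0851 j [ 0.02  0.49  1.53 -0.    1.12 -1.46]
toolx [-0.996  0.087 -0.007] tooly [ 0.087  0.996 -0.   ] tilt 0.42 cur yaw -0.087 | shift [ 106.  -252.2  -26. ] spin -0.387
```

View pics/w4.png

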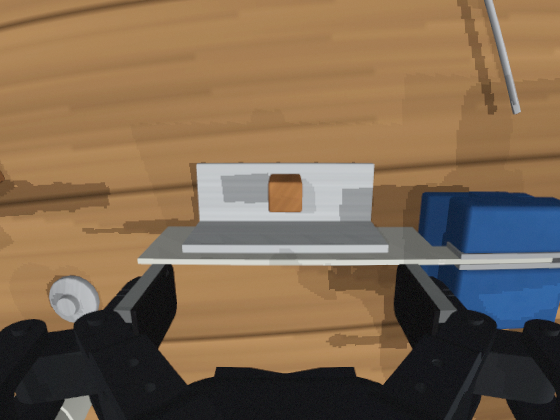

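```bash
python3 - <<'E'
from h import *
im,c=load('w4')
cor=[(183,250.5),(387,251)]
crop('w4',130,220,450,280,2.5,'x')
im2=cv2.imread('pics/w4.png')
cv2.imwrite('pics/e9.png',cv2.resize(im2[225:270,130:230],None,fx=8,fy=8,interpolation=cv2.INTER_NEAREST))
cv2.imwrite('pics/e10.png',cv2.resize(im2[225:270,360:460],None,fx=8,fy=8,interpolation=cv2.INTER_NEAREST))
_,ct=load('top0')
# rack from top crop e3 (300,150,8)
S=onz(ct,cp(300,150,8,[[185,328],[188,345],[480,202],[488,213]]),.05); print('strip',S)
F=onz(ct,cp(300,150,8,[[108,262],[203,462],[535,305],[450,128]]),.025); print('foot',F,F.mean(0))
print([np.linalg.norm(F[i]-F[(i+1)%4]) for i in range(4)])
E
```

```text
strip [[ 0.51351939 -0.20538717  0.05      ]
 [ 0.50764045 -0.2061842   0.05      ]
 [ 0.55643541 -0.30790801  0.05      ]
 [ 0.55254068 -0.31044387  0.05      ]]
foot [[ 0.54313032 -0.18279231  0.025     ]
 [ 0.47237653 -0.21306368  0.025     ]
 [ 0.5262642  -0.33064975  0.025     ]
 [ 0.59015986 -0.30432977  0.025     ]] [ 0.53298273 -0.25770888  0.025     ]
[np.float64(0.0769574817521294), np.float64(0.12934590291700945), np.float64(0.06910424209461445), np.float64(0.130319340776022)]
```

View pics/e9.png

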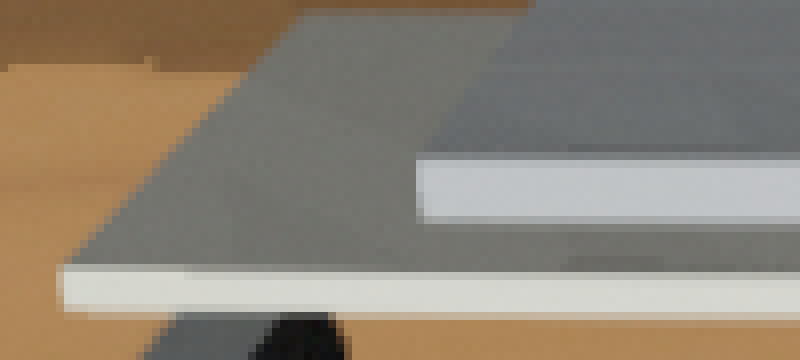

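View pics/e10.png

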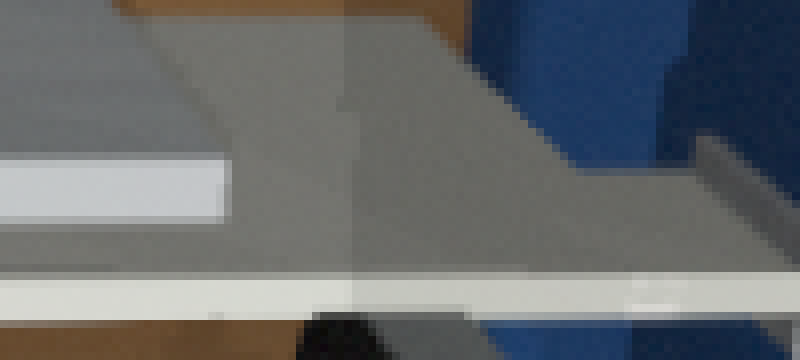

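```bash
python3 - <<'E'
from h import *
im,c=load('w4')
a=onz(c,[(182,252.6),(388,252.6)],.065); b=onz(c,[(140,258),(388,258.7)],.075)
for n,p in(('SE',a),('card',b)):
    print(n,p, [tl(CARD,q).round(4) for q in p])
# predicted in card frame
P=w(CARD,[[-.002,-.08,.065],[-.002,.07,.065],[-.002,-.11,.075],[-.002,.07,.075]]);print(proj(c,P))
E
```

```text
SE [[ 0.60750693 -0.00659905  0.065     ]
 [ 0.62054929  0.14342864  0.065     ]] [array([-0.003, -0.081,  0.065]), array([-0.0028,  0.0695,  0.065 ])]
card [[ 0.60542092 -0.03437097  0.075     ]
 [ 0.62087087  0.14076963  0.075     ]] [array([-0.0027, -0.1089,  0.075 ]), array([-0.0022,  0.0669,  0.075 ])]
[[183.52081272 253.86752481]
 [388.52809236 253.60247569]
 [138.6159346  258.89496457]
 [392.25768368 258.98121405]]
```

The straightedge is flush with under 1 mm gap and sits at card y ≈ -6 mm. Next is the clip: the rack centre is (0.533,-0.257) and its yaw 0.40.

Request:
{"op": "carry_out", "data": {
  "motion": [
    [85, [0, 0, -40], 0],
    [85, [2, -40, -10], 0],
    [85, [2, -40, 0], 0],
    [85, [2, -40, 0], 0],
    [85, [2, -40, 0], 0],
    [85, [2, -40, 0], 0],
    [85, [2, -40, 0], 0],
    [85, [2, -35, 0], 0],
    [85, [0, 0, 0], -0.13],
    [85, [0, 0, 0], -0.13],
    [85, [0, 0, 0], -0.13],
    [85, [0, 0, 0], -0.12]
  ]
}}

```text
t: 10.45
tcp_pos: [0.5324, -0.2108, 0.2183]
tool_rot: [-0.002, -0.218, 0.976, 0.002]
ft_force: [0.4, 0.3, 0.7]
gripper_width: 0.0849
```

```bash
python3 - <<'E'
from h import *
need(.5325,-.2575,.23,.40)
grab('wrist','w5')
E
```

```text
t 10.45 tcp [ 0.5324 -0.2108  0.2183] F [0.4 0.3 0.7] gw 0.0849 j [-0.48  0.44  1.49 -0.    1.22 -2.49]
toolx [-0.905 -0.426  0.004] tooly [-0.426  0.905  0.005] tilt 0.35 cur yaw 0.4396 | shift [ 19.8 -42.2 -11.8] spin 0.0396
```

View pics/w5.png

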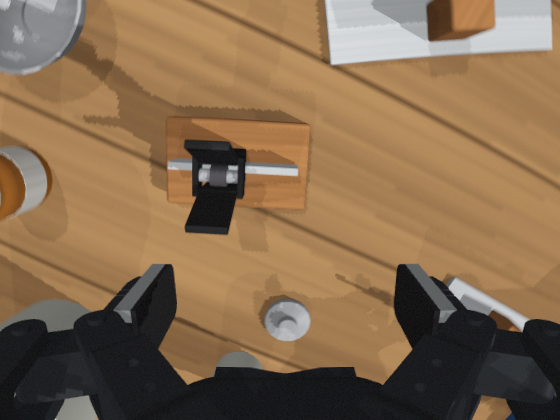

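The wrist view shows the clip with tail tops at about (185-231,141) and (186-228,232) and the pivot coil at (218,175). The tails spread across the strip, so the tool needs a 90° turn. I'll measure from an enlarged crop.

```bash
python3 - <<'E'
from h import *
crop('w5',155,105,320,245,4.8,'e11')
E
```

```text
(no output)
```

View pics/e11.png

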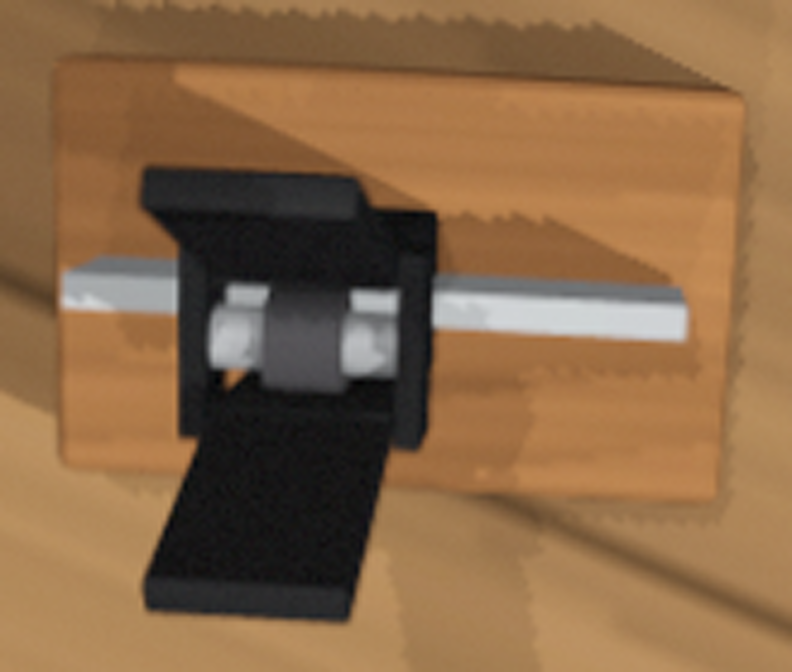

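```bash
python3 - <<'E'
from h import *
_,c=load('w5')
g=lambda L,z: onz(c,cp(155,105,4.8,L),z)
T=g([[145,172],[358,180],[148,608],[348,618]],.134); print('tail tops outer',T,T.mean(0))
print('widths',np.linalg.norm(T[0]-T[1]),np.linalg.norm(T[2]-T[3]),np.linalg.norm((T[0]+T[1]-T[2]-T[3])/2))
d=(T[0]+T[1]-T[2]-T[3]); print('spread dir',np.arctan2(d[1],d[0]), 'along',[np.arctan2(*(T[i]-T[i+1])[[1,0]]) for i in(0,2)])
print('pivot',g([[303,340]],.087))
S=g([[63,308],[686,340],[62,275],[686,305]],.05); print('strip',S,S.mean(0),np.arctan2(*(S[0]-S[1])[[1,0]]))
E
```

```text
tail tops outer [[ 0.51496938 -0.28631926  0.134     ]
 [ 0.50457688 -0.26134805  0.134     ]
 [ 0.56873847 -0.26476512  0.134     ]
 [ 0.55850882 -0.23979704  0.134     ]] [ 0.53669839 -0.26305737  0.134     ]
widths 0.027047465255465652 0.02698241516452144 0.058003371939502675
spread dir -2.760888170357324 along [np.float64(-1.1764206261365353), np.float64(-1.1819480576216126)]
pivot [[ 0.53711412 -0.26387886  0.087     ]]
strip [[ 0.55830544 -0.30811235  0.05      ]
 [ 0.51702789 -0.20605661  0.05      ]
 [ 0.55290775 -0.31037714  0.05      ]
 [ 0.5114407  -0.20874091  0.05      ]] [ 0.53492045 -0.25832175  0.05      ] -1.1864503931119137
```

Request:
{"op": "carry_out", "data": {
  "motion": [
    [85, [0, 0, 0], 0.14],
    [85, [0, 0, 0], 0.14],
    [85, [0, 0, 0], 0.14],
    [85, [0, 0, 0], 0.14],
    [85, [0, 0, 0], 0.14],
    [85, [0, 0, 0], 0.14],
    [85, [0, 0, 0], 0.14],
    [85, [0, 0, 0], 0.14],
    [85, [0, 0, 0], 0.14],
    [85, [0, 0, 0], 0.14],
    [85, [0, 0, 0], 0.14],
    [85, [0, 0, 0], 0.08]
  ]
}}

```text
t: 11.7
tcp_pos: [0.5279, -0.2079, 0.2111]
tool_rot: [-0.01, 0.593, 0.805, -0.002]
ft_force: [-0.1, -0.5, -0.9]
gripper_width: 0.0849
```

```bash
python3 - <<'E'
from h import *
need(.536,-.263,.19,.388-np.pi/2)
E
```

```text
t 11.7 tcp [ 0.5279 -0.2079  0.2111] F [-0.1 -0.5 -0.9] gw 0.0849 j [-0.48  0.44  1.5  -0.    1.22 -0.78]
toolx [-0.296  0.955  0.014] tooly [ 0.955  0.296 -0.014] tilt 1.16 cur yaw -1.2699 | shift [-55.4  -8.3  20.4] spin -0.0871
```

Request:
{"op": "carry_out", "data": {
  "motion": [
    [85, [-14, -2, 0], -0.045],
    [85, [-14, -2, 0], -0.042],
    [85, [-14, -2, 0], 0],
    [85, [-12, -2, 5], 0],
    [85, [0, 0, 5], 0],
    [85, [0, 0, 0], 0]
  ]
}}

```text
t: 12.3
tcp_pos: [0.5375, -0.2622, 0.1967]
tool_rot: [-0.013, 0.564, 0.826, -0.001]
ft_force: [-0.2, 1.1, -0.1]
gripper_width: 0.0851
```

```bash
python3 - <<'E'
from h import *
need(.536,-.263,.1,.388-np.pi/2)
grab('wrist','w6')
E
```

```text
t 12.3 tcp [ 0.5375 -0.2622  0.1967] F [-0.2  1.1 -0.1] gw 0.0851 j [-0.55  0.5   1.44 -0.    1.23 -0.92]
toolx [-0.364  0.931  0.02 ] tooly [ 0.931  0.364 -0.017] tilt 1.47 cur yaw -1.198 | shift [-2.  -0.1 96.7] spin -0.0152
```

View pics/w6.png

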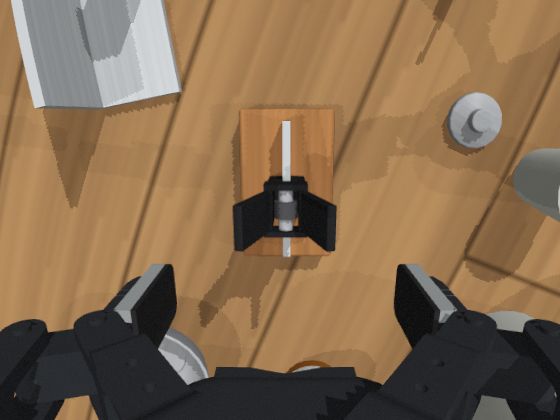

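The clip sits centred between the fingers: tails at (250,222) and (318,222), fingers at (147,290) and (425,290). I'll descend.

Request:
{"op": "carry_out", "data": {
  "motion": [
    [85, [-1, 0, 10], -0.015],
    [85, [-1, 0, 10], 0],
    [85, [0, 0, 10], 0],
    [85, [0, 0, 10], 0],
    [85, [0, 0, 10], 0],
    [85, [0, 0, 10], 0],
    [85, [0, 0, 10], 0],
    [85, [0, 0, 5], 0],
    [85, [0, 0, 0], 0]
  ]
}}

```text
t: 13.25
tcp_pos: [0.5358, -0.2613, 0.1144]
tool_rot: [-0.014, 0.557, 0.831, -0.001]
ft_force: [0.5, -0.3, 0.3]
gripper_width: 0.0848
```

```bash
python3 - <<'E'
from h import *
need(.536,-.263,.1,.388-np.pi/2)
grab('wrist','w7')
E
```

```text
t 13.25 tcp [ 0.5358 -0.2613  0.1144] F [ 0.5 -0.3  0.3] gw 0.0848 j [-0.55  0.6   1.52 -0.    1.05 -0.94]
toolx [-0.38   0.925  0.021] tooly [ 0.925  0.38  -0.017] tilt 1.57 cur yaw -1.181 | shift [-2.  -0.3 14.4] spin 0.0018
```

View pics/w7.png

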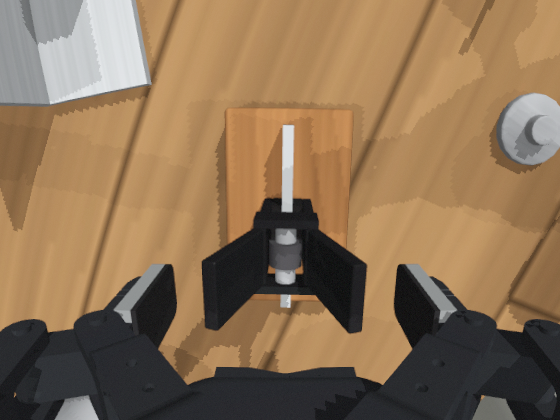

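Request:
{"op": "carry_out", "data": {
  "motion": [
    [85, [-1, 0, 7], 0],
    [85, [-1, 0, 6], 0],
    [85, [0, 0, 2], 0],
    [85, [0, 0, 0], 0],
    [10, [0, 0, 0], 0],
    [10, [0, 0, 0], 0],
    [10, [0, 0, 0], 0],
    [10, [0, 0, 0], 0],
    [10, [0, 0, 0], 0],
    [10, [0, 0, 0], 0],
    [10, [0, 0, 0], 0]
  ],
  "newtons": 40
}}

```text
t: 14.4
tcp_pos: [0.5384, -0.2655, 0.1034]
tool_rot: [-0.009, 0.557, 0.831, -0.002]
ft_force: [0.3, 0.0, -1.1]
gripper_width: 0.025
```

```bash
python3 - <<'E'
from h import *
need(.536,-.263,.1,.388-np.pi/2)
grab('wrist','w8');grab('scene','s8')
crop('s8',130,130,270,270,4,'e12')
E
```

```text
t 14.4 tcp [ 0.5384 -0.2655  0.1034] F [ 0.3  0.  -1.1] gw 0.025 j [-0.56  0.61  1.53 -0.    1.02 -0.94]
toolx [-0.38   0.925  0.014] tooly [ 0.925  0.38  -0.014] tilt 1.1 cur yaw -1.1807 | shift [ 3.2 -1.2  3.5] spin 0.0021
```

View pics/w8.png

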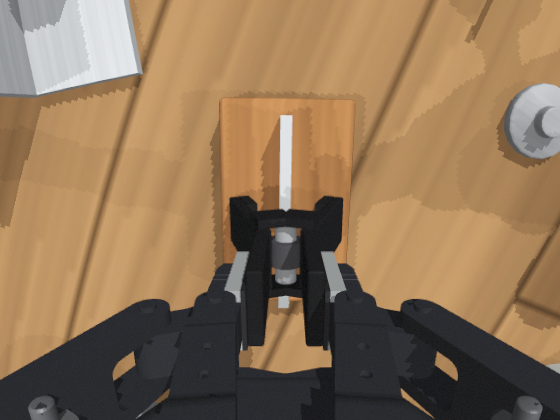

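View pics/e12.png

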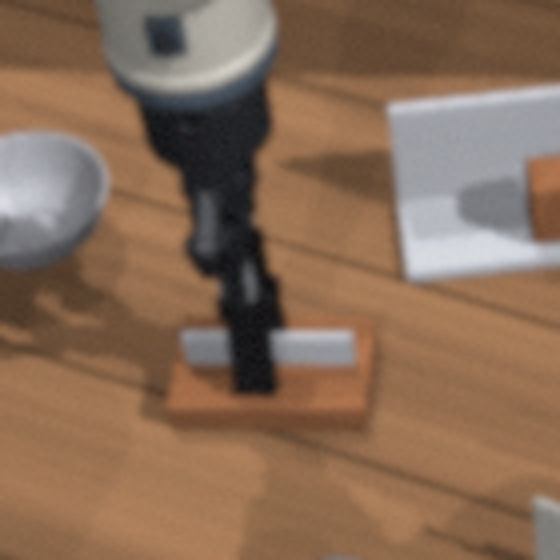

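The clip is pinched open at a 25 mm opening, with the jaws spread symmetrically over the strip. I'll lift straight up.

Request:
{"op": "carry_out", "data": {
  "motion": [
    [10, [0, 0, -4], 0],
    [10, [0, 0, -8], 0],
    [10, [0, 0, -12], 0],
    [10, [0, 0, -15], 0],
    [10, [0, 0, -15], 0],
    [10, [0, 0, -15], 0],
    [10, [0, 0, -15], 0],
    [10, [0, 0, -12], 0],
    [10, [0, 0, -5], 0],
    [10, [0, 0, 0], 0]
  ]
}}

```text
t: 15.5
tcp_pos: [0.5408, -0.2662, 0.2148]
tool_rot: [-0.008, 0.557, 0.831, -0.002]
ft_force: [-0.1, 0.2, -1.0]
gripper_width: 0.025
```

```bash
python3 - <<'E'
from h import *
grab('scene','s9')
p=w(CARD,[[-.003,-.051,0]])[0]; print(p)
need(p[0],p[1],.2,-.0854-np.pi/2)
crop('s9',100,100,300,250,4,'e13')
E
```

```text
[0.61006083 0.02334175 0.        ]
t 15.55 tcp [ 0.5406 -0.2661  0.2143] F [ 0.6 -0.4 -1.3] gw 0.0252 j [-0.55  0.49  1.41 -0.    1.26 -0.94]
toolx [-0.38   0.925  0.012] tooly [ 0.925  0.38  -0.012] tilt 0.98 cur yaw -1.1804 | shift [241.1 174.5  15.1] spin 0.4758
```

View pics/e13.png

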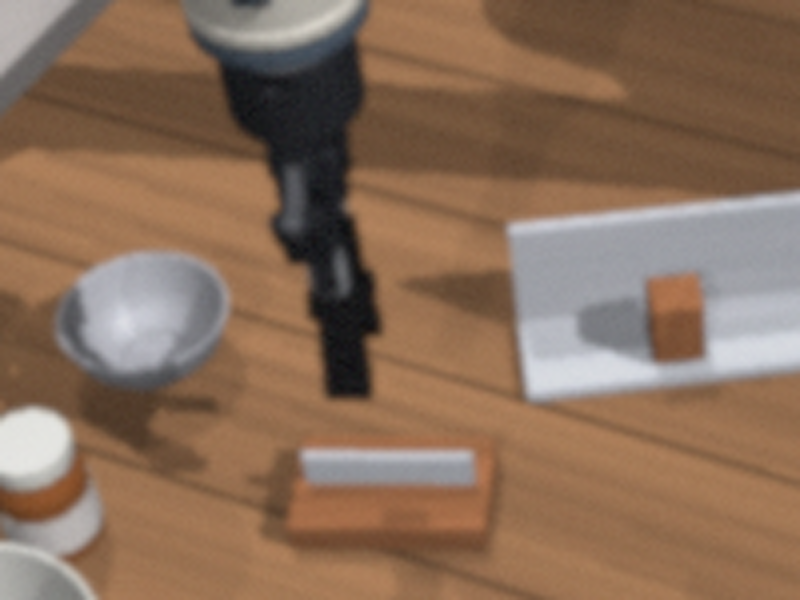

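The clip is off the rack and held. I'll carry it over the card.

Request:
{"op": "carry_out", "data": {
  "motion": [
    [10, [12, 9, 0], 0],
    [10, [20, 15, 0], 0],
    [10, [22, 16, 0], 0],
    [10, [22, 16, 0], 0],
    [10, [22, 16, 0], 0],
    [10, [22, 16, 0], 0],
    [10, [22, 16, 0], 0],
    [10, [22, 16, 0], 0],
    [10, [22, 16, 0], 0],
    [10, [22, 16, 0], 0],
    [10, [16, 10, 0], 0],
    [10, [8, 5, 0], 0]
  ]
}}

```text
t: 16.75
tcp_pos: [0.6042, 0.0319, 0.206]
tool_rot: [-0.016, 0.557, 0.83, -0.004]
ft_force: [0.0, 0.6, -1.4]
gripper_width: 0.0248
```

Request:
{"op": "carry_out", "data": {
  "motion": [
    [10, [0, 0, 0], 0.08],
    [10, [0, 0, 0], 0.1],
    [10, [0, 0, 0], 0.1],
    [10, [0, 0, 0], 0.1],
    [10, [0, 0, 0], 0.08],
    [10, [0, 0, 0], 0]
  ]
}}

```text
t: 17.35
tcp_pos: [0.6014, 0.0351, 0.2024]
tool_rot: [-0.017, 0.737, 0.676, -0.01]
ft_force: [0.1, 0.4, -0.5]
gripper_width: 0.0253
```

```bash
python3 - <<'E'
from h import *
p=w(CARD,[[-.003,-.054,0]])[0]; print(p)
need(p[0],p[1],.2,-.0854-np.pi/2)
E
```

```text
[0.60980494 0.02035268 0.        ]
t 17.35 tcp [0.6014 0.0351 0.2024] F [ 0.1  0.4 -0.5] gw 0.0253 j [-0.05  0.51  1.41  0.01  1.26  0.04]
toolx [0.086 0.996 0.009] tooly [ 0.996 -0.086 -0.039] tilt 2.28 cur yaw -1.6566 | shift [-14.    9.7   1.9] spin -0.0004
```

Request:
{"op": "carry_out", "data": {
  "motion": [
    [10, [-5, 4, 0], 0],
    [10, [-5, 4, 0], 0],
    [10, [-4, 4, 0], 0],
    [10, [0, 0, 3], 0],
    [10, [0, 0, 0], 0]
  ]
}}

```text
t: 17.85
tcp_pos: [0.6128, 0.0183, 0.1977]
tool_rot: [-0.018, 0.734, 0.678, -0.01]
ft_force: [0.2, 0.5, -1.7]
gripper_width: 0.0248
```

```bash
python3 - <<'E'
from h import *
p=w(CARD,[[0,-.054,0]])[0]; print(p)
need(p[0],p[1],.15,-.0854-np.pi/2)
grab('scene','s10'); grab('wrist','w10');crop('s10',200,140,380,290,4,'e14')
E
```

```text
[0.612794  0.0200968 0.       ]
t 17.85 tcp [0.6128 0.0183 0.1977] F [ 0.2  0.5 -1.7] gw 0.0248 j [-0.07  0.53  1.38  0.01  1.27  0.  ]
toolx [0.079 0.997 0.009] tooly [ 0.996 -0.079 -0.04 ] tilt 2.35 cur yaw -1.6499 | shift [ 1.4  1.8 47.7] spin 0.0063
```

View pics/e14.png

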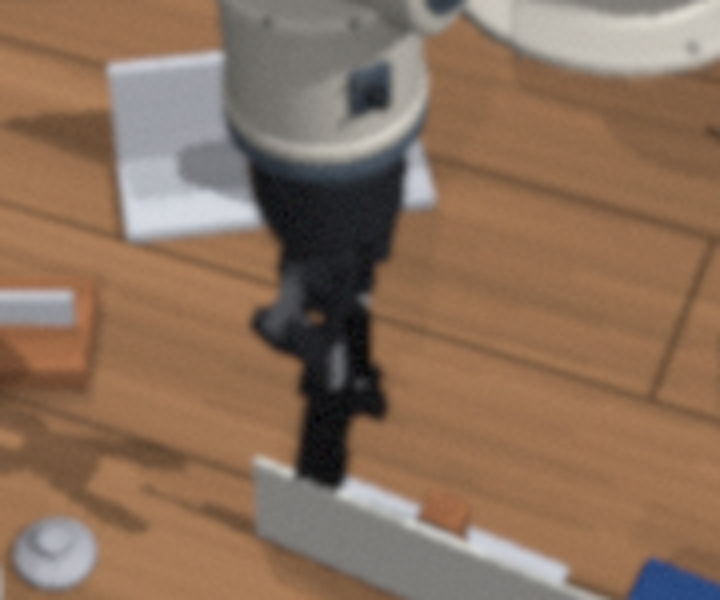

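View pics/w10.png

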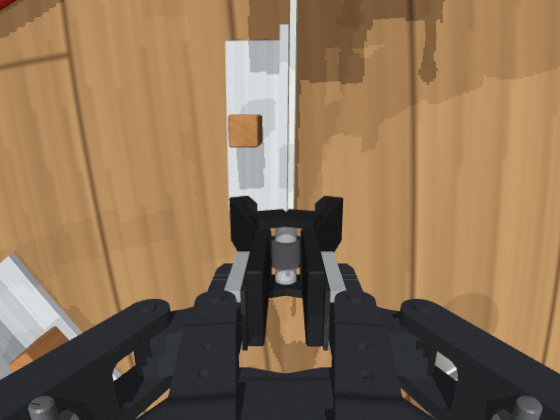

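The wrist view shows the card and straightedge tops (columns 284-294) running between the open jaws (230-342), nearly centred. I'll descend along the tool axis.

Request:
{"op": "carry_out", "data": {
  "motion": [
    [10, [0, 1, 5], 0],
    [10, [0, 1, 5], 0],
    [10, [0, 0, 6], 0],
    [10, [0, 0, 6], 0],
    [10, [0, 0, 5], 0],
    [10, [0, 0, 0], 0]
  ]
}}

```text
t: 18.55
tcp_pos: [0.6133, 0.0192, 0.1682]
tool_rot: [-0.018, 0.734, 0.679, -0.01]
ft_force: [-0.7, 0.1, -1.0]
gripper_width: 0.0251
```

```bash
python3 - <<'E'
from h import *
p=w(CARD,[[0,-.054,0]])[0]; print(p)
need(p[0],p[1],.117,-.0854-np.pi/2)
grab('scene','s11'); grab('wrist','w11');crop('s11',200,160,380,310,4,'e15')
E
```

```text
[0.612794  0.0200968 0.       ]
t 18.55 tcp [0.6133 0.0192 0.1682] F [-0.7  0.1 -1. ] gw 0.0251 j [-0.07  0.56  1.41  0.01  1.21  0.  ]
toolx [0.078 0.997 0.009] tooly [ 0.996 -0.078 -0.04 ] tilt 2.36 cur yaw -1.649 | shift [ 0.3  1.4 51.2] spin 0.0072
```

View pics/e15.png

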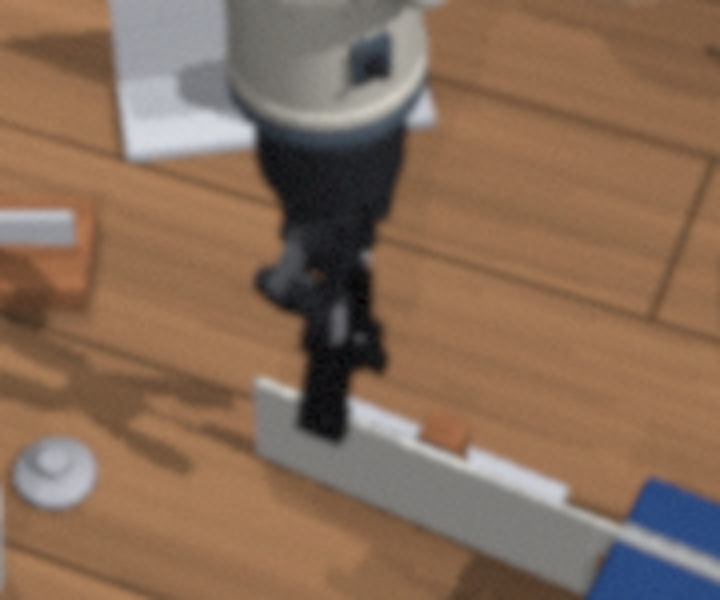

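View pics/w11.png

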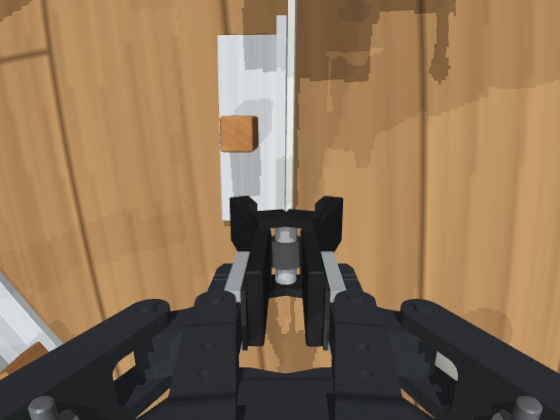

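```bash
python3 - <<'E'
from h import *
_,c=load('w11')
P=w(CARD,[[-.058,-.081,.006],[-.058,.069,.006],[-.002,.069,.065],[-.002,-.054,.065],[0,-.054,.1],[.002,.0,.075]])
print(proj(c,P).round(0), c['origin'])
E
```

```text
[[223. 220.]
 [218.  35.]
 [288.  15.]
 [286. 208.]
 [287. 222.]
 [293. 128.]] [0.62447048 0.08209181 0.31143534]
```

Request:
{"op": "carry_out", "data": {
  "motion": [
    [10, [0, 0.5, 5], 0],
    [10, [0, 0.5, 5], 0],
    [10, [0, 0, 5], 0],
    [10, [0, 0, 5], 0],
    [10, [0, 0, 5], 0],
    [10, [0, 0, 5], 0],
    [10, [0, 0, 5], 0],
    [10, [0, 0, 5], 0],
    [10, [0, 0, 4], 0],
    [10, [0, 0, 2], 0],
    [10, [0, 0, 0], 0]
  ]
}}

```text
t: 19.75
tcp_pos: [0.6132, 0.0197, 0.1191]
tool_rot: [-0.017, 0.734, 0.679, -0.01]
ft_force: [-0.1, -0.8, -0.8]
gripper_width: 0.0252
```

```bash
python3 - <<'E'
from h import *
p=w(CARD,[[-.001,-.054,0]])[0]; print(p)
need(p[0],p[1],.117,-.0854-np.pi/2)
grab('scene','s12'); grab('wrist','w12');crop('s12',200,170,380,320,4,'e16')
crop('w12',180,160,400,320,3.5,'e17')
E
```

```text
[0.61179765 0.02018209 0.        ]
t 19.75 tcp [0.6132 0.0197 0.1191] F [-0.1 -0.8 -0.8] gw 0.0252 j [-0.07  0.62  1.46  0.01  1.1   0.  ]
toolx [0.079 0.997 0.009] tooly [ 0.996 -0.078 -0.039] tilt 2.27 cur yaw -1.6491 | shift [ 0.4 -1.3  2.1] spin 0.0071
```

View pics/e16.png

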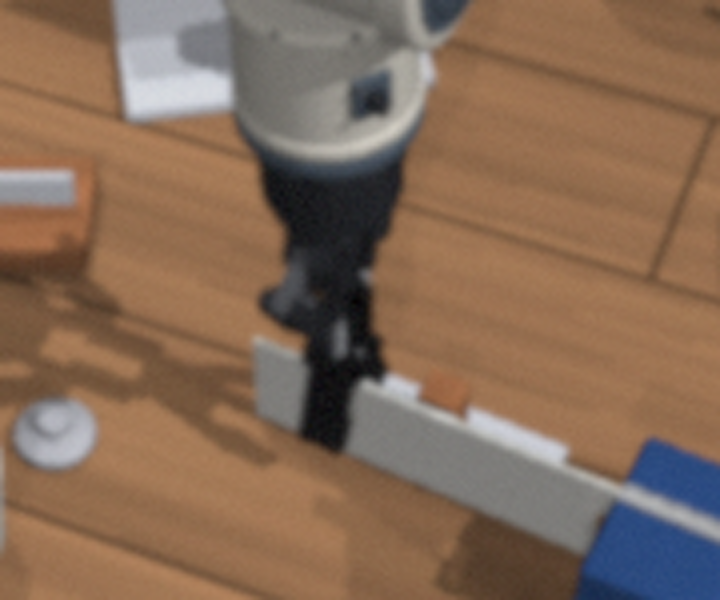

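View pics/e17.png

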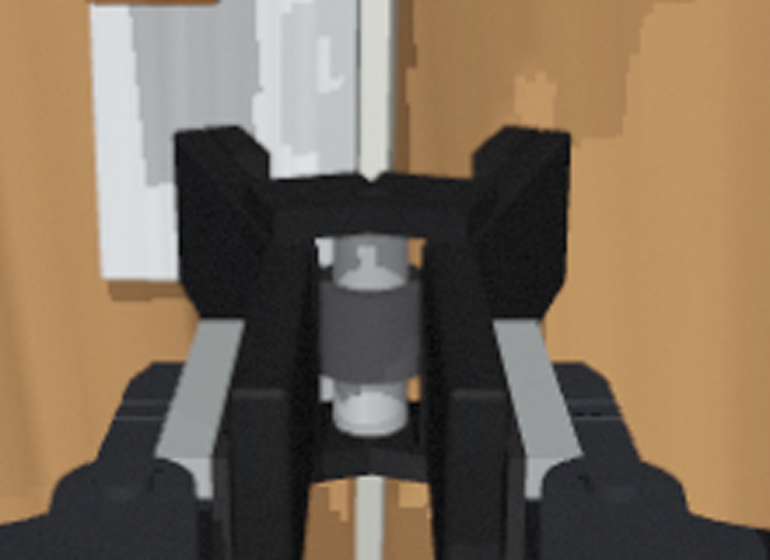

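```bash
python3 - <<'E'
from h import *
_,c=load('s12')
for z in (.03,.035,.04,.045,.05):
    print(z,(proj(c,w(CARD,[[.026,-.067,z],[.026,-.039,z]]))-[200,170])*4)
grab('top','t12')
need(.6,0,.117,-.0854-np.pi/2)
crop('t12',130,80,420,230,2.7,'e18')
E
```

```text
0.03 [[300.88367541 439.89372145]
 [343.24334453 457.97844987]]
0.035 [[300.75763832 435.0494487 ]
 [343.24517507 453.1560661 ]]
0.04 [[300.6308345  430.17567012]
 [343.2469784  448.30406148]]
0.045 [[300.50325725 425.27212726]
 [343.24875393 443.42217407]]
0.05 [[300.37489978 420.33855884]
 [343.25050104 438.51013903]]
t 19.9 tcp [0.6134 0.0196 0.1195] F [ 0.2  0.5 -1.2] gw 0.0249 j [-0.07  0.61  1.46  0.01  1.1   0.  ]
toolx [0.079 0.997 0.009] tooly [ 0.996 -0.078 -0.038] tilt 2.24 cur yaw -1.6491 | shift [-20.7 -11.7   2.8] spin 0.0071
```

View pics/e18.png

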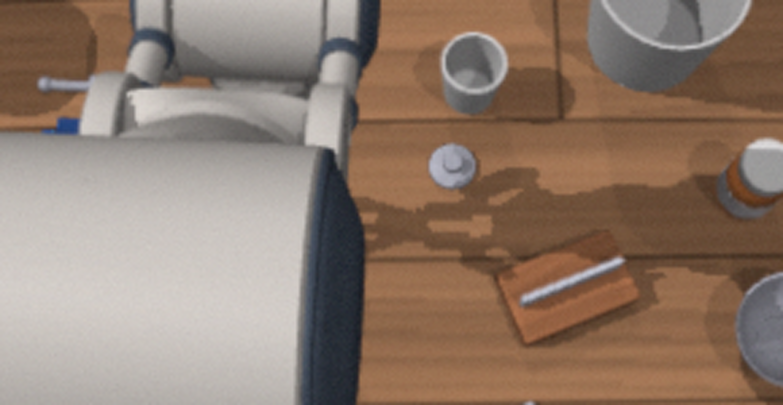

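Tips at about 35-43 mm height, on each side of the card and straightedge; bystanders unmoved and the rack empty. I'm handing in.

```bash
python3 - <<'E'
from h import *
o=arm.get_obs(); print(o['t'],np.abs(o['dq']).max(),o['ft_force'])
print(arm.hand_in())
E
```

```text
19.9 0.00219565953826357 [ 0.19284939  0.5359453  -1.24469902]
the job is handed in; nothing more can be done
None
```

The straightedge is flush along the card's robot-side face, and the clip is held open and pointing down over both. I handed the job in at 19.9 s; no verdict was reported.

**Straightedge:** I used the 150 mm bar; the two look-alikes measured about 215 mm. I pressed it onto the bench and against the card, then let it go. The wrist view afterwards put both ends of its face within about 1 mm of the card, at card y about -6 mm, so its whole length is backed.

**Clip:** I pinched it open at 40 N (25 mm over the tails), lifted it off the rack and lowered it at about card y -54 mm, clear of the grip block.

**Last checks:**
- **Jaws:** one is on each side of the card and straightedge, roughly centred. The tips are about 35 mm up by the scene image and about 43 mm by the arm pose. The two differ, but both are inside 12–58 mm.
- **Tilt:** the tool leans about 2.3°, which the interface gave no direct way to correct; the limit for the clip is about 17°.
- **Contact:** the wrist force was about 1.2 N, close to the clip's own weight, so I saw no sign of it touching anything. I could not measure the clip's contact forces or jaw angles directly.
- **Other things:** the arm was at rest. The bystanders visible in the last views looked unmoved; the scraper was not in them.

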